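Hang the weight-lifting fork on its peg

ROBOT

A 6-joint arm with a two-finger parallel gripper is mounted at the origin on a cart in front of the work surface, level with it; the furniture and walls round the work are solid. World frame = base frame: x ahead of the robot, y to its left, z up, the work surface at z = 0. Lengths are in m, angles in degrees, forces in N, time in s.
With the tool pointing down it reaches from about 0.375 to 0.9 m from the base axis. Payload 3.1 kg.
Tool frame: the origin (TCP) lies on the centre line of the jaws, within the pads' length; the fingertips stand 25 mm ahead of it and the grasp point (between the pads) lies 6 mm ahead of it; y points along the fingers, x is the direction in which the jaws open and shut, and the axes are right-handed (so a half turn about y gives the same grasp; the last joint's range is limited). The gripper opens to 87 mm and grips with 3 to 60 N. Pads are 19 mm wide; open, the fingers measure 117 mm over their backs; the gripper's body (75 mm by 190 mm) begins 51 mm behind the grasp point.
Start: joints at [-82.42, 30.224, 82.088, -0, 67.689, -10.227], TCP at [0.191, -0.595, 0.248] pointing down, gripper open.
Joint ranges: [-176.69, 176.69], [-43.24, 126.21], [12.49, 139.97], [-82, 262], [0, 151.66], [-163.58, 163.58]. Speed limits (degrees/s): [159.86, 159.86, 180, 180, 180, 180].

INTERFACE

Orientations are given as a 3x3 rotation matrix whose columns are the frame's x, y, z axes.
In Python, from rig import * gives the robot as it stands.
- The arm moves only by the tool play_rows, never from a script. Its argument "commands" is a list of rows, each a list of 2 entries, a list of its own where there are three numbers: the shift along the world's x, y, z in m, then the turn, a rotation vector about the world's x, y, z in rad. A call has 1 to 10 rows; each row is the pose to reach, as a shift and turn from the pose commanded when the call began; what a row does not reach only later rows make up. A row lasts 1/8 s, in which the tool goes at most 62.5 mm and 10.7 degrees, less where a joint would pass 70% of its speed; a pose out of reach is approached as far as the arm can. A call with a gripper value outside its range is refused whole. "gripper" is the finger opening in m, from 0 to 0.087, set as the call begins (left out, the last holds). The fingers move at their own pace and stop on an object; the grip force is fixed at half the most. Time passes only in rows, so rows that repeat a pose let the fingers close. It gives the time, the measured TCP pose, the force and the opening at its end, in the units of the state.
- read_state(): the state, without advancing time (a new reading comes with each control period).
- capture(name): name is "scene" or "top" or "wrist"; returns a dict with "frame" (420x560x3 uint8, red, green, blue), "depth" (420x560 float32, m along the optical axis (not along the pixel's ray), 0 where there is no reading), "mtx" (3x3 intrinsics, pixels), "dist_coeffs" ([k1, k2, p1, p2, k3] as OpenCV has them; the pictures are not rectified), "cam_to_world" (4x4, takes a point from camera to world coordinates); the wrist camera has in their place "hand_eye" (4x4, takes a point from camera to tool coordinates, whose origin is the TCP and whose axes are the tool frame's). Camera axes: x right, y down, z forward; pixel columns grow to the right and rows downward; lengths in m; the calibration is good to about 2 mm. A picture is of the moment at which its call begins: read the wrist's pose just before it.
- hand_in(): hands the job in, once; it reports no verdict.
The state is a dict: "time_s": time; "joint_positions": joint angles; "qvel": joint speeds; "tau": joint torques, N m; "position": TCP position; "tcp_rot": TCP orientation; "force": force on the tool from outside, world axes, zero at the start; "moment": the same for the moment, N m; "opening": opening from 0.0 (shut) to 1.0 (fully open).
Only numpy, scipy, OpenCV 4.12 (cv2) and the standard library are available. Lean on these libraries where they do the work, as an engineer would, in place of code of your own. Each camera call takes 0.05 s, during which the arm holds its last target. There are 200 camera calls.

TASK

Put the red-handled weight fork away beside its blue twin: thread its eye over the red peg of the sloping red-trimmed rest, lower it down onto the board rather than dropping it, and let go so that it lies on the board, hung by its eye, with the handle running down the slope. Leave the blue fork where it hangs and do not disturb the beaker, the petri dish or the bottle.

Things in the scene. Friction and masses are not known exactly. Their poses are not given: they have to be found in the camera images.
- red_fork: loose balance-weight fork, 192 mm long, 0.14 kg, flat on the bench. Red bar handle 92x18x18 (x -46..46, z 0..18 mm); steel wire eye at the +x end (centre x=+75, hole diameter 30, wire diameter 9); two blunt steel prongs at the -x end, to x=-93, 39 wide. Origin: underside of mid-handle, near the centre of mass; x along the handle to the eye, z out of its upper side
- red_fork_eye (a point): centre of the red fork's eye, 4.5 mm above the plane of the fork's underside (offset [75, 0, 4.5] mm from red_fork)
- red_rest: fixed sheet rest with red side strips, 184 (x) x 100 (y) x 141 mm; its white board slopes 35 degrees from horizontal, rising towards the rest's +x (away from the robot at yaw 0), lower edge 12 mm high, 225 mm long up the slope. Origin: centre of the underside
- red_peg: the empty red peg on the red rest: diameter 12, 45 long, square to the board, so its axis leans 35 degrees from vertical towards the rest's -x (towards the robot). Origin: the peg's foot on the board's face, 190 mm up the slope, at [64, 0, 121] mm in the rest's frame; z along the peg to its rounded tip, x up the slope, y across the board
- blue_rest: fixed rest of the same shape with blue side strips and a blue peg, which carries the blue fork; 184 x 100 x 141 mm, origin at the centre of its underside
- blue_fork: loose fork of the same shape with a blue handle, hanging on the blue peg, to be left alone; axes as for the red fork
- beaker: clear beaker, 45 mm wide, 60 high, upright on the bench; origin: centre of its underside
- petri: round petri dish, 91 mm wide, 16 high, flat on the bench; origin: centre of its underside
- bottle_ethanol: clear bottle with a blue cap, 56 mm wide, 105 high, upright behind the rests; origin: centre of its underside

How it is judged:
By the outcome, as a careful person would: the job done as asked, in the order asked, and still so for the second after the job is handed in, with the robot touching nothing.
It also fails if it takes over 46 s, if anything falls off the work surface, if the arm or the gripper's body presses on something with over 40 N, if the wrist force passes 120 N, or if a joint passes its speed limit or range.

## Working session

There is one attempt and no reset: what is moved stays moved. The work goes in short steps, Python scripts to look and compute and a tool call to move; the robot and the scene stay as the last step left them, time stands still between calls to the robot, and variables do not carry over. Pictures are saved under pics/ and viewed, about 8 in all and at most 12, crops included, and the job is handed in when it is done.

Besides the shell and the picture viewer there is one more tool, called by a JSON object that holds its "method" and its "body". play_rows: Moves the arm, as the interface text tells. Its arguments: {"type":"object","properties":{"commands":{"type":"array"},"gripper":{"type":"number"}},"required":["commands"]}

```bash
mkdir -p pics
cat > h.py <<'E'
from rig import *
import numpy as np, cv2, pickle
def snap(n,tag):
    s=read_state(); c=capture(n)
    if n=="wrist":
        T=np.eye(4);T[:3,:3]=np.array(s["tcp_rot"]);T[:3,3]=s["position"]
        c["cam_to_world"]=T@np.array(c["hand_eye"])
    c={k:np.array(v) for k,v in c.items()}
    pickle.dump(c,open(f"{tag}.pkl","wb")); cv2.imwrite(f"pics/{tag}.png",c["frame"][...,::-1]); return c
def load(t): return pickle.load(open(f"{t}.pkl","rb"))
def ray(c,u,v):
    p=cv2.undistortPoints(np.array([[[u,v]]],float),c["mtx"],c["dist_coeffs"])[0,0]
    return np.array([p[0],p[1],1.])
def cloud(c):
    h,w=c["depth"].shape; uv=np.stack(np.meshgrid(np.arange(w),np.arange(h)),-1).reshape(-1,1,2).astype(float)
    p=cv2.undistortPoints(uv,c["mtx"],c["dist_coeffs"]).reshape(h,w,2)
    P=np.dstack([p,np.ones((h,w))])*c["depth"][...,None]
    T=c["cam_to_world"]; return P@T[:3,:3].T+T[:3,3]
def onz(c,u,v,z):
    T=c["cam_to_world"]; d=T[:3,:3]@ray(c,u,v); o=T[:3,3]; return o+d*(z-o[2])/d[2]
E
python3 - <<'E'
from h import *
a=snap("scene","s0");b=snap("top","t0")
for c in(a,b): print(c["cam_to_world"].round(3))
print(read_state())
E
```

```text
[[ 0.519 -0.344  0.782 -0.496]
 [-0.855 -0.212  0.474 -0.73 ]
 [ 0.003 -0.915 -0.404  0.65 ]
 [ 0.     0.     0.     1.   ]]
[[ 9.000e-03 -9.970e-01  7.100e-02  4.640e-01]
 [-1.000e+00 -9.000e-03 -0.000e+00 -5.900e-02]
 [ 1.000e-03 -7.100e-02 -9.970e-01  1.492e+00]
 [ 0.000e+00  0.000e+00  0.000e+00  1.000e+00]]
{'time_s': 0.1, 'joint_positions': array([-8.24216831e+01,  3.02726177e+01,  8.21493309e+01, -1.38884308e-03,
        6.76899131e+01, -1.02273075e+01]), 'qvel': array([-0.07152062, -0.14635328, -0.23135088, -0.03074884,  0.06049936,
        0.0519522 ]), 'tau': array([ 3.46135903e-04, -4.40984380e+01, -1.77150607e+01,  6.35682978e-02,
        5.33603760e-02, -4.08625010e-05]), 'position': array([ 0.19105722, -0.59443417,  0.24667882]), 'tcp_rot': array([[ 3.05797282e-01, -2.79708142e-04,  9.52096605e-01],
       [-9.52094699e-01,  1.93234182e-03,  3.05797237e-01],
       [-1.92531006e-03, -9.99998094e-01,  3.24596235e-04]]), 'force': array([0.61851544, 0.21023881, 1.06040228]), 'moment': array([-0.02652696,  0.09731085,  0.03836259]), 'opening': 0.9983797935166534}
```

View pics/s0.png

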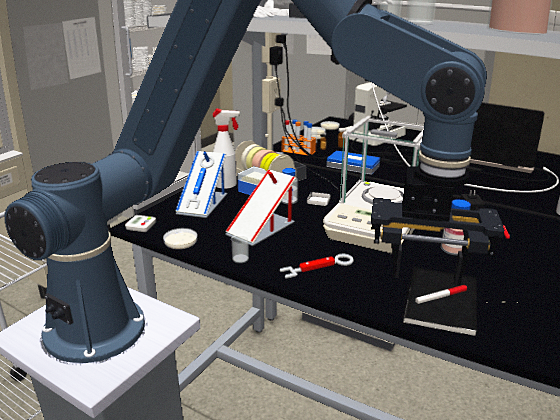

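View pics/t0.png

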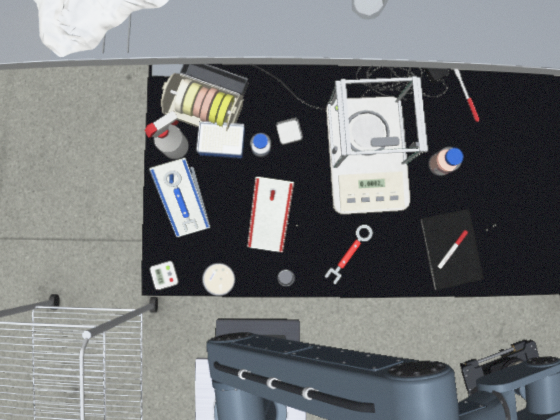

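The scene view shows the fork at about (318,265). In the top view its eye is at (364,233) and its prongs at (333,275). The red rest spans (248–293, 177–252) with its peg at (272,194), and the balance stands just behind the fork.

Run:
```python
from h import *
c=load("t0");P=cloud(c);f=c["frame"].astype(int)
red=(f[...,0]>130)&(f[...,1]<90)&(f[...,2]<90)
def reg(u0,u1,v0,v1):
    m=np.zeros_like(red);m[v0:v1,u0:u1]=1;return m
h=red&reg(325,375,222,285); p=P[h]; print("handle",h.sum(),p.mean(0),np.median(p[:,2]))
v,u=np.nonzero(h); uc=np.array([onz(c,a,b,.018) for a,b in zip(u,v)])
m=uc.mean(0); w=np.linalg.svd(uc[:,:2]-m[:2])[2][0]; print("ray handle",m,"yaw",np.degrees(np.arctan2(w[1],w[0])),np.ptp(uc[:,:2]@w))
print("eye",onz(c,364,233,.0045))
# rest board
b=reg(255,287,200,246)&(f.min(-1)>170); q=P[b]; A=np.c_[q[:,:2],np.ones(len(q))]
k=np.linalg.lstsq(A,q[:,2],rcond=None)[0]; print("board",k,"slope",np.degrees(np.arctan(np.hypot(*k[:2]))),"yaw",np.degrees(np.arctan2(k[1],k[0])))
for u,v in [(256,177),(293,180),(248,248),(285,252)]: print(u,v,P[v-2:v+3,u-2:u+3].reshape(-1,3).round(3)[12])
big=cv2.resize(c["frame"][160:290,235:385],None,fx=5,fy=5,interpolation=cv2.INTER_CUBIC)[...,::-1]
cv2.imwrite("pics/t0c.png",big[:600])
```

```text
handle 101 [ 0.45556471 -0.28040723  0.01613747] 0.01607809304007879
ray handle [ 0.45557941 -0.28013424  0.018     ] yaw 143.27825806669648 0.08835223242725604
eye [ 0.51395973 -0.32461002  0.0045    ]
board [ 0.11733656 -0.3565497  -0.0076291 ] slope 20.574155129165934 yaw -71.78419743271773
256 177 [ 0.655 -0.017  0.134]
293 180 [ 0.666 -0.119  0.001]
248 248 [0.468 0.008 0.001]
285 252 [ 0.458 -0.098  0.002]
```

View pics/t0c.png

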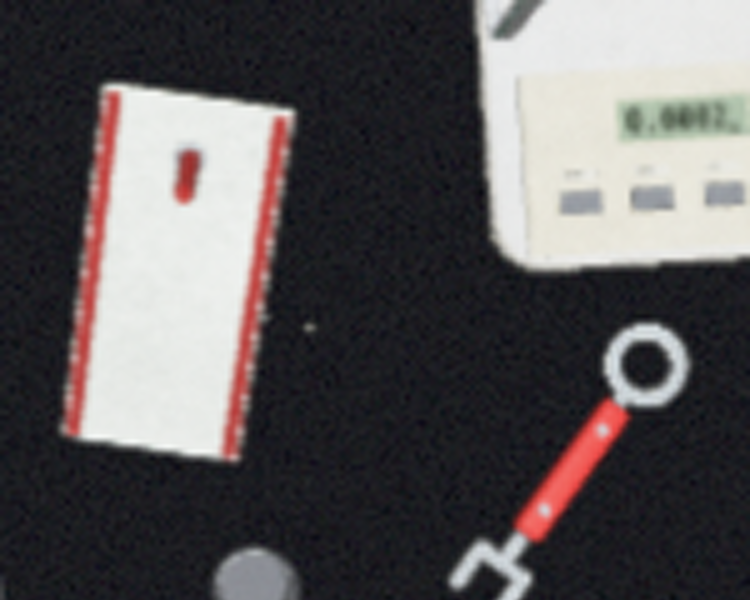

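The crop shows the board corners, the peg foot at (190,150) and tip at (184,197), and the fork eye at (647,365). The plane fit picked up outliers, so I'll use the corners with their known heights.

Run:
```python
from h import *
c=load("t0");P=cloud(c)
g=lambda x,y,z:onz(c,235+x/5-.4,160+y/5-.4,z)
TL,TR,BL,BR=g(102,85,.141),g(295,108,.141),g(63,435,.012),g(240,460,.012)
print(TL,TR,BL,BR)
ax=(TL+TR-BL-BR)/2; ay=(TL-TR+BL-BR)/2
print("yaw",np.degrees(np.arctan2(ax[1],ax[0])),np.degrees(np.arctan2(-ay[0],ay[1])),np.hypot(*ax[:2]),np.hypot(*ay[:2]))
print("foot",g(190,152,.121),"tip",g(184,199,.121+.045*np.cos(np.radians(35))))
ctr=(TL+TR+BL+BR)/4; print("centre",ctr)
f=c["frame"].astype(int); m=np.zeros(f.shape[:2],bool); m[202:244,258:282]=1; q=P[m]; q=q[(q[:,2]>0.01)&(q[:,2]<.2)]
for _ in range(4):
    A=np.c_[q[:,:2],np.ones(len(q))];k=np.linalg.lstsq(A,q[:,2],rcond=None)[0]; r=abs(A@k-q[:,2]); q=q[r<max(.004,2*np.median(r))]
print(len(q),"slope",np.degrees(np.arctan(np.hypot(*k[:2]))),"yaw",np.degrees(np.arctan2(k[1],k[0])), "z at ctr",k@[ctr[0],ctr[1],1])
print("eye",g(647,365,.0045),"h ends",g(615,410,.018),g(533,530,.018))
# balance top height near
print(P[195:210:5,340:400:20].round(3).reshape(-1,3)); print(P[285-7,286])
```

```text
[ 0.65466483 -0.01412393  0.141     ] [ 0.64347299 -0.11528205  0.141     ] [0.47225419 0.01001104 0.012     ] [ 0.45902149 -0.09069075  0.012     ]
yaw -7.565688751080987 -6.899104543611904 0.1850419388820419 0.10166609870204184
foot [ 0.62206818 -0.0605586   0.121     ] tip [ 0.59343289 -0.05764542  0.15786184]
centre [ 0.55735337 -0.05252142  0.0765    ]
793 slope 34.92177927489062 yaw -8.221073190856293 z at ctr 0.07725397136498557
eye [ 0.51511017 -0.32461124  0.0045    ] h ends [ 0.48890925 -0.30378807  0.018     ] [ 0.42059284 -0.25704384  0.018     ]
[[ 0.616 -0.246  0.074]
 [ 0.617 -0.302  0.07 ]
 [ 0.618 -0.359  0.067]
 [ 0.601 -0.246  0.077]
 [ 0.602 -0.302  0.073]
 [ 0.603 -0.357  0.076]
 [ 0.588 -0.246  0.076]
 [ 0.589 -0.302  0.072]
 [ 0.589 -0.357  0.072]]
[ 0.38383429 -0.1012028   0.0035405 ]
```

Rest: yaw −7.3°, centre (0.557, −0.0525), peg foot (0.621, −0.0606, 0.121). Fork: origin (0.455, −0.280), yaw −36.7°. I'll go above the handle, 16 mm towards the prongs, and take a wrist view.

{"method": "play_rows", "body": {"commands": [[[0.031,0.04,0],[0,0,-0.12]],[[0.063,0.081,0],[0,0,-0.24]],[[0.094,0.122,0],[0,0,-0.357]],[[0.126,0.162,0],[0,0,-0.476]],[[0.157,0.203,0],[0,0,-0.595]],[[0.188,0.243,-0.01],[0,0,-0.714]],[[0.22,0.284,-0.03],[0,0,-0.833]],[[0.251,0.3245,-0.05],[0,0,-0.951]],[[0.251,0.3245,-0.07],[0,0,-0.951]],[[0.251,0.3245,-0.07],[0,0,-0.951]]], "gripper": 0.06}}

```text
time_s: 1.35
position: [0.4415, -0.269, 0.1761]
tcp_rot: [[-0.596, -0.003, 0.803], [-0.803, 0.003, -0.596], [-0.0, -1.0, -0.004]]
force: [-0.3, 0.2, -0.5]
opening: 0.689
```

Run:
```python
from h import *
s=read_state();print(s["time_s"],s["position"],s["tcp_rot"],s["joint_positions"],s["force"],s["opening"])
c=snap("wrist","w1");print(c["hand_eye"].round(3))
f=c["frame"].astype(int);red=(f[...,0]>120)&(f[...,1]<90)&(f[...,2]<90)
P=cloud(c);q=P[red&(P[...,2]>.005)&(P[...,2]<.03)];print(red.sum(),len(q))
if len(q)>50:
    t=q[q[:,2]>.015];m=t.mean(0);w=np.linalg.svd(t[:,:2]-m[:2],full_matrices=False)[2][0];e=(t[:,:2]-m[:2])@w
    print(m,np.median(t[:,2]),np.degrees(np.arctan2(w[1],w[0])),e.min(),e.max())
```

```text
1.35 [ 0.44152368 -0.26899995  0.1760893 ] [[-5.96051222e-01 -3.23281072e-03  8.02939904e-01]
 [-8.02946316e-01  2.88917488e-03 -5.96044350e-01]
 [-3.92935238e-04 -9.99990601e-01 -4.31786967e-03]] [-4.37448873e+01  2.79952235e+01  1.01418388e+02 -1.09450412e-02
  5.08346626e+01  8.28496059e+01] [-0.32106229  0.2064392  -0.48924167] 0.6886593093580692
[[ 1.     0.    -0.002  0.   ]
 [ 0.002 -0.247  0.969 -0.138]
 [-0.    -0.969 -0.247  0.067]
 [ 0.     0.     0.     1.   ]]
2130 1892
[ 0.45746149 -0.27902121  0.01840629] 0.018578574399199854 143.62645661112705 -0.04336565365683463 0.04768966418368531
```

View pics/w1.png

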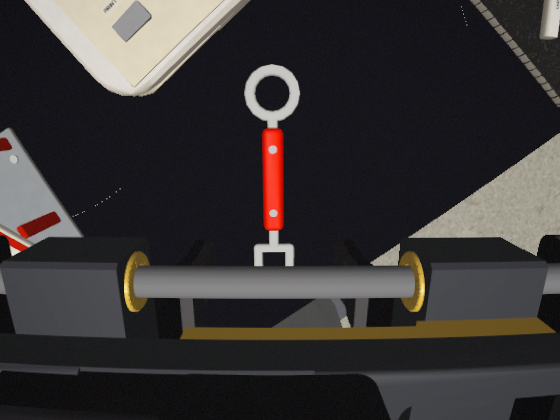

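The wrist view shows the fork centred, with its eye at (272,93) and its handle at (273,180). It agrees with the top view to 2 mm, so I'll descend and grip.

{"method": "play_rows", "body": {"commands": [[[0.0,0,-0.04],[0,0,0]],[[0.001,0,-0.09],[0,0,0]],[[0.001,0,-0.13],[0,0,0]],[[0.001,0,-0.148],[0,0,0]],[[0.001,0,-0.148],[0,0,0]]]}}

```text
time_s: 2.02
position: [0.4427, -0.2713, 0.029]
tcp_rot: [[-0.599, -0.001, 0.801], [-0.801, 0.001, -0.599], [-0.0, -1.0, -0.001]]
force: [0.9, -0.5, 0.8]
opening: 0.692
```

{"method": "play_rows", "body": {"commands": [[[0,0,0],[0,0,0]],[[0,0,0],[0,0,0]],[[0,0,0],[0,0,0]],[[0,0,0],[0,0,0]],[[0,0,0],[0,0,0]],[[0,0,0],[0,0,0]]], "gripper": 0.005}}

```text
time_s: 2.78
position: [0.4433, -0.2705, 0.0298]
tcp_rot: [[-0.597, 0.0, 0.802], [-0.802, -0.0, -0.597], [-0.0, -1.0, 0.0]]
force: [0.1, 1.1, 3.5]
opening: 0.205
```

Gripped at 17.8 mm. I'll lift and measure how the fork sits in the hand.

{"method": "play_rows", "body": {"commands": [[[0,0,0.01],[0,0,0]],[[0,0,0.04],[0,0,0]],[[0,0,0.09],[0,0,0]],[[0,0,0.14],[0,0,0]],[[0,0,0.19],[0,0,0]],[[0,0,0.22],[0,0,0]],[[0,0,0.22],[0,0,0]]]}}

```text
time_s: 3.65
position: [0.4441, -0.2713, 0.2522]
tcp_rot: [[-0.597, 0.004, 0.802], [-0.802, -0.004, -0.597], [0.001, -1.0, 0.006]]
force: [-0.4, 0.0, -1.3]
opening: 0.203
```

Run:
```python
from h import *
s=read_state();print(s["time_s"],s["position"],s["joint_positions"],s["force"],s["opening"])
c=snap("wrist","w2");c["cam_to_world"]=c["hand_eye"];P=cloud(c)
f=c["frame"].astype(int);red=(f[...,0]>120)&(f[...,1]<90)&(f[...,2]<90)&(c["depth"]<.22)
q=P[red];print(len(q),q.min(0),q.max(0),np.median(q,0))
g=(c["depth"]>0.05)&(c["depth"]<.22)&(P[...,2]>.06)&(abs(P[...,0])<.04)&(f.min(-1)>90)
e=P[g];print("eye",len(e),e.min(0),e.max(0),np.median(e,0))
v,u=np.nonzero(g);print(u.min(),u.max(),v.min(),v.max())
x=f[:, :][v.min()-20:v.max()+150,u.min()-60:u.max()+60]
cv2.imwrite("pics/w2c.png",cv2.resize(x[...,::-1].astype(np.uint8),None,fx=2.5,fy=2.5)[:600,:800]);print("crop",u.min()-60,v.min()-20)
```

```text
3.65 [ 0.44406369 -0.27133112  0.25219591] [-4.37387258e+01  2.17128274e+01  9.69163678e+01 -5.61163347e-03
  6.10127837e+01  8.29336282e+01] [-0.38941228  0.02170264 -1.30737763] 0.20308286003184275
5421 [-0.04107802 -0.13832821 -0.03051493] [0.00887974 0.01690982 0.06663721] [-0.00012761  0.01124077  0.02680215]
eye 5842 [-0.02426832  0.01559683  0.0601947 ] [0.02303665 0.02553255 0.11305338] [-0.00059886  0.02047699  0.08879561]
219 325 15 138Traceback (most recent call last):
  File "<stdin>", line 10, in <module>
cv2.error: OpenCV(4.12.0) /io/opencv/modules/imgproc/src/resize.cpp:4208: error: (-215:Assertion failed) !ssize.empty() in function 'resize'
```

Run:
```python
from h import *
c=load("w2");c["cam_to_world"]=c["hand_eye"];P=cloud(c);d=c["depth"]
m=((d>.05)&(d<.22)&(P[...,2]>.055)&(abs(P[...,0])<.04)).astype(np.uint8)
cs,hi=cv2.findContours(m,cv2.RETR_CCOMP,cv2.CHAIN_APPROX_NONE)
T=c["hand_eye"]
def ony(u,v,y):
    r=T[:3,:3]@ray(c,u,v);o=T[:3,3];return o+r*(y-o[1])/r[1]
for k,h in zip(cs,hi[0]):
    if len(k)>60:
        q=np.array([ony(*p[0],.0253) for p in k]);b=cv2.boundingRect(k)
        print("hole" if h[3]>=0 else "outer",b,q.min(0).round(4),q.max(0).round(4),((q.min(0)+q.max(0))/2).round(4))
# height profile along handle top and eye
for z0 in np.arange(.0,.115,.01):
    s=(d>.05)&(d<.22)&(abs(P[...,2]-z0)<.005)&(abs(P[...,0])<.02)&(P[...,1]>0)
    print(round(z0,3),s.sum(),np.median(P[s],0).round(4) if s.any() else "")
cv2.imwrite("pics/w2b.png",c["frame"][:,:,::-1])
```

```text
outer (219, 15, 107, 137) [-0.0246  0.0253  0.0539] [0.0234 0.0253 0.1135] [-0.0006  0.0253  0.0837]
hole (238, 37, 69, 71) [-0.016   0.0253  0.074 ] [0.0148 0.0253 0.1043] [-0.0006  0.0253  0.0892]
0.0 263 [0.0003 0.0113 0.0034]
0.01 1525 [-0.0002  0.011   0.0095]
0.02 801 [-0.0002  0.0112  0.0201]
0.03 840 [-0.0001  0.0112  0.03  ]
0.04 881 [-0.0001  0.0111  0.0401]
0.05 911 [-0.0001  0.0111  0.05  ]
0.06 648 [-0.0006  0.0133  0.0586]
0.07 1273 [-0.0006  0.0204  0.0712]
0.08 954 [0.0086 0.0204 0.079 ]
0.09 650 [0.0142 0.0204 0.0903]
0.1 1342 [0.0012 0.0206 0.1013]
0.11 915 [-0.0005  0.0204  0.1075]
```

View pics/w2b.png

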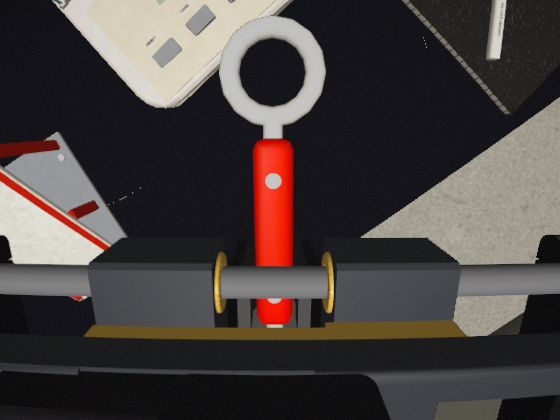

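The eye sits in the tool frame at (−0.6, 25, 90) mm and the fork is level in the hand. Next I work out the hover and place poses.

```bash
cat > tgt.py <<'E'
from h import *
from scipy.spatial.transform import Rotation as R
def target(foot,psi,h,up,eye=(-.0006,.0252,.090),slope=35):
    p,s=np.radians(psi),np.radians(slope)
    u=np.array([np.cos(s)*np.cos(p),np.cos(s)*np.sin(p),np.sin(s)]); n=np.array([-np.sin(s)*np.cos(p),-np.sin(s)*np.sin(p),np.cos(s)])
    Rt=np.c_[np.cross(-n,u),-n,u]
    return np.array(foot)+n*(h+.0045)+u*up-Rt@np.array(eye),Rt,n,u
E
python3 - <<'E'
from tgt import *
s=read_state();p0=np.array(s["position"]);R0=np.array(s["tcp_rot"])
R0=np.c_[[-.597,-.802,0],[0,0,-1.],[.802,-.597,0]]
for h in(.08,.05,0):
    p,Rt,n,u=target((.6213,-.0606,.121),-7.3,h,-.003);print(h,p,p-p0)
print(Rt.round(3),R.from_matrix(Rt@R0.T).as_rotvec(),n,u)
E
```

```text
0.08 [ 0.48324879 -0.04352014  0.15751837] [ 0.04016509  0.22691933 -0.09273476]
0.05 [ 0.50031661 -0.04570657  0.13294381] [ 0.05723291  0.2247329  -0.11730932]
0 [ 0.52876297 -0.04935064  0.09198621] [ 0.08567928  0.22108883 -0.15826692]
[[-0.127  0.569  0.813]
 [-0.992 -0.073 -0.104]
 [-0.    -0.819  0.574]] [-0.23111143 -0.57254452  0.49631651] [-0.56892728  0.07288127  0.81915204] [ 0.81251236 -0.10408523  0.57357644]
```

{"method": "play_rows", "body": {"commands": [[[0.002,0.02,0],[-0.028,-0.068,0.06]],[[0.005,0.05,0],[-0.058,-0.143,0.124]],[[0.008,0.08,0],[-0.087,-0.215,0.186]],[[0.011,0.11,0],[-0.116,-0.286,0.248]],[[0.014,0.14,0],[-0.145,-0.358,0.31]],[[0.017,0.17,-0.01],[-0.173,-0.43,0.372]],[[0.02,0.2,-0.03],[-0.202,-0.5,0.434]],[[0.023,0.22,-0.05],[-0.231,-0.5725,0.496]],[[0.023,0.229,-0.068],[-0.231,-0.5725,0.496]],[[0.023,0.229,-0.068],[-0.231,-0.5725,0.496]]]}}

```text
time_s: 4.95
position: [0.476, -0.0416, 0.2069]
tcp_rot: [[-0.123, 0.562, 0.818], [-0.989, -0.005, -0.145], [-0.077, -0.827, 0.556]]
force: [-0.6, 0.9, -0.6]
opening: 0.2
```

Run:
```python
from tgt import *
s=read_state();print(s["time_s"],s["position"],s["tcp_rot"].round(4),s["joint_positions"].round(1),s["force"],s["opening"])
c=snap("wrist","w3");P=cloud(c);f=c["frame"].astype(int)
red=(f[...,0]>90)&(f[...,1]<70)&(f[...,2]<70)
p,Rt,n,u=target((.6213,-.0606,.121),-7.3,.11,-.003);print("target",p)
R0=np.array(s["tcp_rot"]);print("rot err",R.from_matrix(Rt@R0.T).as_rotvec())
# board plane from wrist depth, peg points above it
foot=np.array([.6213,-.0606,.121]);y=np.cross(n,u)
L=(P-foot)@np.c_[u,y,n]
b=(f.min(-1)>110)&(abs(L[...,2])<.02)&(abs(L[...,1])<.045)&(L[...,0]<.03)&(c["depth"]>0)
q=L[b];A=np.c_[q[:,:2],np.ones(len(q))];k=np.linalg.lstsq(A,q[:,2],rcond=None)[0];print("board dz",len(q),k)
g=red&(c["depth"]>0)&(L[...,2]>.008)&(L[...,2]<.05)&(abs(L[...,1])<.03)&(abs(L[...,0])<.03)
for a in np.arange(.008,.048,.008):
    t=g&(L[...,2]>=a)&(L[...,2]<a+.008); 
    if t.any(): print("peg",a,t.sum(),np.median(L[t],0).round(4),L[t][:,1].min().round(4),L[t][:,1].max().round(4))
```

```text
4.95 [ 0.47599197 -0.04159108  0.20689685] [[-0.1228  0.5617  0.8182]
 [-0.9894 -0.0053 -0.1449]
 [-0.0771 -0.8273  0.5564]] [-27.4  18.7 129.   86.1  14.7 -10.8] [-0.60672019  0.90202235 -0.62812846] 0.19956159237630508
target [ 0.46618097 -0.0413337   0.18209293]
rot err [-0.07890451 -0.00894787 -0.00465273]
board dz 9274 [ 0.00201253 -0.00685003  0.00212867]
```

View pics/w3.png

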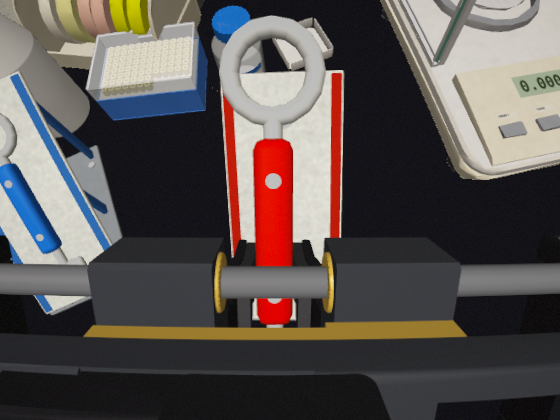

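The red eye is at (272,70), ahead of the board, and the peg is hidden behind it. The arm hasn't reached its target because the wrist is near its singularity (j5 ≈ 15°). I'll let it settle.

{"method": "play_rows", "body": {"commands": [[[0,0,0],[0,0,0]],[[0,0,0],[0,0,0]],[[0,0,0],[0,0,0]]]}}

```text
time_s: 5.38
position: [0.4778, -0.0428, 0.2093]
tcp_rot: [[-0.123, 0.566, 0.815], [-0.99, -0.007, -0.144], [-0.076, -0.825, 0.561]]
force: [0.3, -0.5, -0.2]
opening: 0.207
```

Run:
```python
from tgt import *
s=read_state();print(s["time_s"],s["position"],s["joint_positions"].round(1),s["qvel"].round(1),s["opening"])
p,Rt,n,u=target((.6213,-.0606,.121),-7.3,.11,-.003)
R0=np.array(s["tcp_rot"]);print("d",p-s["position"],"rot err",R.from_matrix(Rt@R0.T).as_rotvec())
```

```text
5.375 [ 0.47778608 -0.04278566  0.20928355] [-27.5  18.5 128.8  85.4  14.8 -10.2] [-0.1 -0.2 -0.   0.6  0.1 -0.6] 0.20704782588637083
d [-0.01160511  0.00145196 -0.02719062] rot err [-0.07705007 -0.00426208 -0.00438639]
```

{"method": "play_rows", "body": {"commands": [[[-0.002,0,-0.005],[-0.015,-0.001,-0.001]],[[-0.005,0.001,-0.011],[-0.03,-0.002,-0.002]],[[-0.007,0.001,-0.016],[-0.045,-0.003,-0.003]],[[-0.009,0.001,-0.022],[-0.06,-0.004,-0.004]],[[-0.0115,0.0015,-0.027],[-0.077,-0.004,-0.004]],[[-0.0115,0.0015,-0.027],[-0.077,-0.004,-0.004]],[[-0.0115,0.0015,-0.027],[-0.077,-0.004,-0.004]]]}}

```text
time_s: 6.25
position: [0.4665, -0.0411, 0.1824]
tcp_rot: [[-0.126, 0.569, 0.812], [-0.992, -0.072, -0.104], [-0.0, -0.819, 0.574]]
force: [-1.1, -0.2, -1.0]
opening: 0.202
```

```bash
cat > chk.py <<'E'
from tgt import *
import sys
h=float(sys.argv[1]);up=float(sys.argv[2])
s=read_state();print(s["time_s"],s["position"],s["joint_positions"].round(1),s["qvel"].round(1),s["force"].round(1),s["opening"])
p,Rt,n,u=target((.6213,-.0606,.121),-7.3,h,up)
R0=np.array(s["tcp_rot"]);print("d",p-s["position"],"rot err",R.from_matrix(Rt@R0.T).as_rotvec())
e=R0@[-.0006,.0252,.09]+s["position"]-np.array((.6213,-.0606,.121));y=np.cross(n,u);print("eye up,y,n",e@u,e@y,e@n)
E
python3 chk.py .11 -.003
```

```text
6.25 [ 0.46649504 -0.04110197  0.18240665] [-25.   22.9 132.7 132.   13.7 -57.6] [-0.1 -0.1 -0.1  0.6  0.1 -0.8] [-1.1 -0.2 -1. ] 0.20183229685844772
d [-0.00031407 -0.00023173 -0.00031372] rot err [-0.00043973  0.00019594 -0.00072377]
eye up,y,n -0.0025857121854206827 0.00031929242436089483 0.11460814856626686
```

{"method": "play_rows", "body": {"commands": [[[0.0047,-0.0006,-0.0068],[0,0,0]],[[0.0095,-0.0012,-0.0137],[0,0,0]],[[0.0142,-0.0018,-0.0205],[0,0,0]],[[0.019,-0.0024,-0.0273],[0,0,0]],[[0.0237,-0.003,-0.0342],[0,0,0]],[[0.0285,-0.0036,-0.041],[0,0,0]],[[0.0285,-0.0036,-0.041],[0,0,0]]]}}

```text
time_s: 7.12
position: [0.4951, -0.0447, 0.1408]
tcp_rot: [[-0.127, 0.569, 0.813], [-0.992, -0.072, -0.104], [-0.001, -0.819, 0.573]]
force: [-0.8, 1.1, -1.9]
opening: 0.201
```

```bash
python3 chk.py .06 -.003
python3 - <<'E'
from h import *
a=snap("wrist","w4");b=snap("scene","s4")
x=cv2.resize(a["frame"][0:200,180:380],None,fx=3,fy=3,interpolation=cv2.INTER_CUBIC)[:600,:400]
w=cv2.resize(b["frame"][140:290,200:300],None,fx=4,fy=4,interpolation=cv2.INTER_CUBIC)
y=np.hstack([cv2.resize(a["frame"][0:150,210:330],(400,500)),cv2.resize(b["frame"][150:275,210:310],(400,500),interpolation=cv2.INTER_CUBIC)])
cv2.imwrite("pics/m4.png",y[...,::-1])
E
```

```text
7.125 [ 0.49513159 -0.04472694  0.14082313] [-23.4  31.  130.7 148.8  18.  -73.4] [ 0.1 -0.8  1.  -0.5 -0.2  0.3] [-0.8  1.1 -1.9] 0.20117374905808336
d [-0.00050426 -0.00025082  0.0003122 ] rot err [-0.00078811 -0.00042464 -0.00055711]
eye up,y,n -0.0028086364349685054 0.0003394588703510181 0.06392930071576741
```

View pics/m4.png

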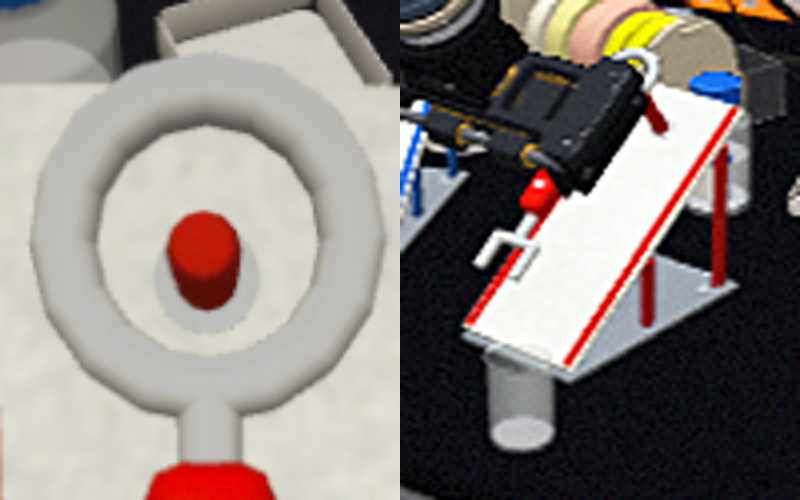

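The peg tip shows centred in the eye: tip (204,235), ring centre (207,237). Lowering 52 mm along the peg axis.

{"method": "play_rows", "body": {"commands": [[[0.0037,-0.0005,-0.0053],[0,0,0]],[[0.0074,-0.001,-0.0106],[0,0,0]],[[0.0111,-0.0014,-0.016],[0,0,0]],[[0.0148,-0.0019,-0.0213],[0,0,0]],[[0.0185,-0.0024,-0.0266],[0,0,0]],[[0.0222,-0.0029,-0.032],[0,0,0]],[[0.0259,-0.0033,-0.0373],[0,0,0]],[[0.0296,-0.0038,-0.0426],[0,0,0]],[[0.0296,-0.0038,-0.0426],[0,0,0]]]}}

```text
time_s: 8.35
position: [0.5245, -0.0484, 0.098]
tcp_rot: [[-0.126, 0.568, 0.813], [-0.992, -0.072, -0.104], [-0.001, -0.82, 0.573]]
force: [-1.0, 0.4, -0.7]
opening: 0.202
```

```bash
python3 chk.py 0 -.003
python3 - <<'E'
from tgt import *
c=snap("wrist","w5");P=cloud(c);f=c["frame"].astype(int);n,u=target((.6213,-.0606,.121),-7.3,0,0)[2:]
L=(P-[.6213,-.0606,.121])@np.c_[u,np.cross(n,u),n]
b=(f.min(-1)>110)&(c["depth"]>0)&(abs(L[...,1])>.025)&(abs(L[...,1])<.04)&(L[...,0]<.02)&(L[...,0]>-.06)&(abs(L[...,2])<.02)
q=L[b];print("board n",len(q),np.median(q,0),"left/right",np.median(q[q[:,1]>0],0),np.median(q[q[:,1]<0],0))
e=(c["depth"]<.185)&(c["depth"]>.1)&(abs(L[...,1])<.022)&(L[...,0]>-.025)&(f.min(-1)>90);print("ring top n",np.median(L[e],0),e.sum())
E
```

```text
8.35 [ 0.52447788 -0.04835802  0.0980251 ] [-22.1  38.3 127.6 156.5  21.6 -80.2] [-0.  -0.7  0.8 -0.2 -0.2  0.3] [-1.   0.4 -0.7] 0.20151371468202722
d [ 0.00428509 -0.00099262 -0.0060389 ] rot err [-0.0007447  -0.00079727 -0.0006519 ]
eye up,y,n -0.003143689160748298 0.00047785897528641706 0.011877898808321222
board n 9520 [-0.01726255  0.02572794  0.00211294] left/right [-0.01805769  0.03257111  0.00190296] [-0.01678749 -0.03171115  0.00230524]
ring top n [ 0.00163351 -0.00059468  0.01357688] 10434
```

{"method": "play_rows", "body": {"commands": [[[0.0006,-0.0001,-0.0008],[0,0,0]],[[0.0011,-0.0001,-0.0016],[0,0,0]],[[0.0017,-0.0002,-0.0025],[0,0,0]],[[0.0017,-0.0002,-0.0025],[0,0,0]]]}}

```text
time_s: 8.9
position: [0.526, -0.0485, 0.096]
tcp_rot: [[-0.126, 0.569, 0.813], [-0.992, -0.072, -0.104], [-0.001, -0.819, 0.573]]
force: [0.4, -0.3, 0.1]
opening: 0.203
```

{"method": "play_rows", "body": {"commands": [[[0.0004,-0.0001,-0.0006],[0,0,0]],[[0.0009,-0.0001,-0.0012],[0,0,0]],[[0.0009,-0.0001,-0.0012],[0,0,0]]]}}

```text
time_s: 9.28
position: [0.5269, -0.0486, 0.0947]
tcp_rot: [[-0.126, 0.569, 0.813], [-0.992, -0.072, -0.104], [-0.001, -0.819, 0.573]]
force: [-0.2, -0.5, -1.5]
opening: 0.204
```

{"method": "play_rows", "body": {"commands": [[[0.0003,0,-0.0004],[0,0,0]],[[0.0006,-0.0001,-0.0008],[0,0,0]],[[0.0006,-0.0001,-0.0008],[0,0,0]]]}}

```text
time_s: 9.65
position: [0.5275, -0.0488, 0.094]
tcp_rot: [[-0.126, 0.569, 0.813], [-0.992, -0.072, -0.104], [-0.001, -0.819, 0.573]]
force: [0.1, -1.2, -0.7]
opening: 0.201
```

{"method": "play_rows", "body": {"commands": [[[0.0003,0,-0.0004],[0,0,0]],[[0.0006,-0.0001,-0.0008],[0,0,0]],[[0.0006,-0.0001,-0.0008],[0,0,0]]]}}

```text
time_s: 10.02
position: [0.5281, -0.0488, 0.0931]
tcp_rot: [[-0.126, 0.569, 0.813], [-0.992, -0.072, -0.104], [-0.001, -0.819, 0.573]]
force: [0.0, -1.1, -0.7]
opening: 0.207
```

```bash
python3 chk.py 0 -.003
```

```text
10.025 [ 0.5280699  -0.04881045  0.09314537] [-21.9  39.1 127.2 157.1  22.  -80.7] [-0.  -0.1  0.1 -0.   0.1 -0.1] [ 0.  -1.1 -0.7] 0.2067846367861839
d [ 0.00069307 -0.00054019 -0.00115916] rot err [-0.00060076 -0.00050017 -0.00064188]
eye up,y,n -0.0029690676855142475 0.00048786874614114976 0.005832187505483922
```

{"method": "play_rows", "body": {"commands": [[[0.0003,0,-0.0004],[0,0,0]],[[0.0006,-0.0001,-0.0008],[0,0,0]],[[0.0006,-0.0001,-0.0008],[0,0,0]]]}}

```text
time_s: 10.4
position: [0.5284, -0.0488, 0.0925]
tcp_rot: [[-0.127, 0.569, 0.813], [-0.992, -0.072, -0.104], [-0.001, -0.819, 0.573]]
force: [-1.7, 0.8, 2.3]
opening: 0.198
```

{"method": "play_rows", "body": {"commands": [[[0.0003,0,-0.0004],[0,0,0]],[[0.0006,-0.0001,-0.0008],[0,0,0]],[[0.0006,-0.0001,-0.0008],[0,0,0]]]}}

```text
time_s: 10.78
position: [0.5285, -0.0488, 0.0924]
tcp_rot: [[-0.127, 0.569, 0.812], [-0.992, -0.072, -0.104], [-0.001, -0.819, 0.574]]
force: [-5.7, -0.5, 9.5]
opening: 0.208
```

Contact with the board (11 N along its normal). I'll ease off slightly and slide it 5 mm down the slope so the eye bears near the peg.

{"method": "play_rows", "body": {"commands": [[[-0.0003,0,0.0005],[0,0,0]],[[-0.0017,0.0002,-0.0005],[0,0,0]],[[-0.003,0.0003,-0.0015],[0,0,0]],[[-0.0044,0.0005,-0.0024],[0,0,0]],[[-0.0044,0.0005,-0.0024],[0,0,0]]]}}

```text
time_s: 11.4
position: [0.5282, -0.0488, 0.0923]
tcp_rot: [[-0.125, 0.579, 0.806], [-0.992, -0.073, -0.102], [-0.0, -0.812, 0.583]]
force: [-1.0, 1.5, 16.2]
opening: 0.203
```

```bash
python3 chk.py 0 -.008
```

```text
11.4 [ 0.52817363 -0.0487994   0.09225521] [-22.   39.6 127.7 158.   23.6 -81.9] [ 0.1 -0.  -0.1 -0.2 -0.2  0.1] [-1.   1.5 16.2] 0.20319485374462745
d [-3.47322145e-03 -3.08134808e-05 -3.13688524e-03] rot err [ 0.00142533  0.01165621 -0.00192253]
eye up,y,n -0.003093275490159402 0.0006389367159933855 0.006155175263288128
```

Run:
```python
from h import *
a=snap("wrist","w6");b=snap("scene","s6")
y=np.hstack([cv2.resize(a["frame"][0:150,210:330],(400,500)),cv2.resize(b["frame"][150:275,210:310],(400,500),interpolation=cv2.INTER_CUBIC)])
cv2.imwrite("pics/m6.png",y[...,::-1])
```

```text
(no output)
```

View pics/m6.png

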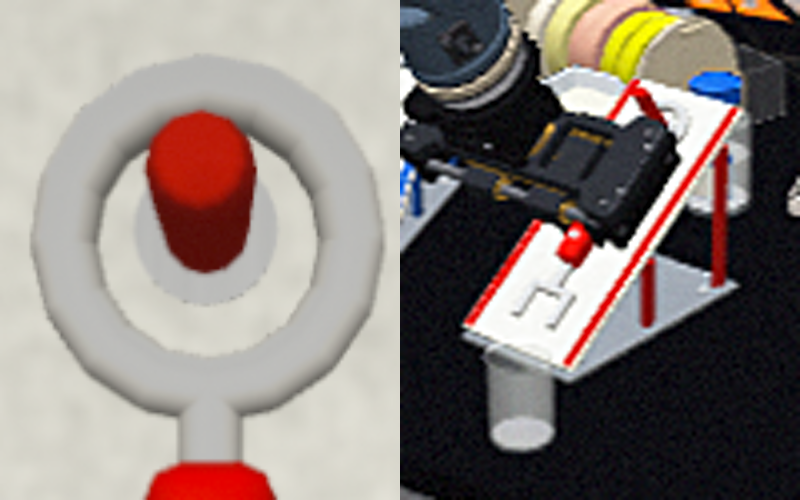

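The eye is cleanly over the peg and its small foot disc, with free room at the upper inner edge. The slide is being held by friction, so I'll relieve the normal force.

{"method": "play_rows", "body": {"commands": [[[-0.0003,0,0.0004],[0,0,0]],[[-0.0006,0.0001,0.0008],[0,0,0]],[[-0.0006,0.0001,0.0008],[0,0,0]],[[-0.0006,0.0001,0.0008],[0,0,0]]]}}

```text
time_s: 12.0
position: [0.5241, -0.0484, 0.0896]
tcp_rot: [[-0.127, 0.568, 0.813], [-0.992, -0.072, -0.104], [-0.001, -0.82, 0.573]]
force: [-1.0, 0.6, -0.3]
opening: 0.203
```

```bash
python3 chk.py 0 -.008
```

```text
12.0 [ 0.52413336 -0.04843491  0.08959919] [-22.1  39.7 127.8 158.   23.1 -81.8] [-0.  -0.1  0.  -0.  -0.  -0. ] [-1.   0.6 -0.3] 0.20274509783408554
d [ 0.00056705 -0.0003953  -0.00048086] rot err [-0.00081826 -0.00118561 -0.00053371]
eye up,y,n -0.008258436805271786 0.0003466786592006307 0.0051306636607458996
```

It slid free to 8 mm below the peg axis and about 0.2 mm off the board. A touch lower, then release.

{"method": "play_rows", "body": {"commands": [[[0.0002,0,-0.0003],[0,0,0]],[[0.0002,0,-0.0003],[0,0,0]]]}}

```text
time_s: 12.25
position: [0.5242, -0.0484, 0.0895]
tcp_rot: [[-0.127, 0.568, 0.813], [-0.992, -0.072, -0.104], [-0.001, -0.82, 0.573]]
force: [-2.0, -0.7, 0.9]
opening: 0.202
```

{"method": "play_rows", "body": {"commands": [[[0,0,0],[0,0,0]],[[0,0,0],[0,0,0]],[[0,0,0],[0,0,0]],[[0,0,0],[0,0,0]]], "gripper": 0.034}}

```text
time_s: 12.75
position: [0.5245, -0.0484, 0.0897]
tcp_rot: [[-0.126, 0.569, 0.813], [-0.992, -0.072, -0.104], [-0.0, -0.819, 0.573]]
force: [0.1, -0.9, 0.2]
opening: 0.384
```

```bash
python3 chk.py 0 -.008
python3 - <<'E'
from h import *
a=snap("wrist","w7")
cv2.imwrite("pics/m7.png",a["frame"][...,::-1])
E
```

```text
12.75 [ 0.52448782 -0.04839908  0.08968233] [-22.1  39.7 127.8 158.   23.1 -81.8] [-0.   0.   0.1  0.  -0.1 -0. ] [ 0.1 -0.9  0.2] 0.3843357562871685
d [ 0.00021259 -0.00043113 -0.00056401] rot err [-0.00054728 -0.00040208 -0.00074181]
eye up,y,n -0.00790611791634633 0.0004508129288143129 0.005072741807800367
```

View pics/m7.png

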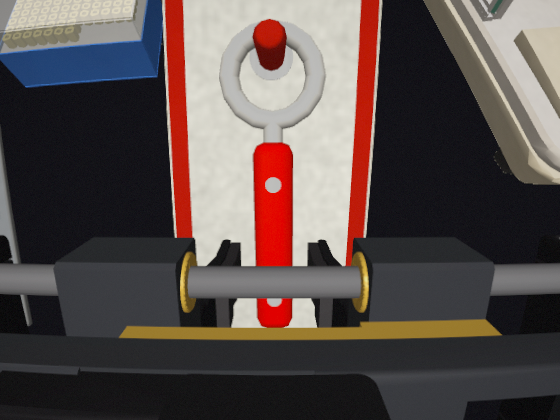

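The fork is released: the eye hangs on the peg with the handle straight down the slope, and both jaws are clear. Retreating along the board normal.

{"method": "play_rows", "body": {"commands": [[[-0.004,0.0005,0.006],[0,0,0]],[[-0.01,0.0013,0.0145],[0,0,0]],[[-0.016,0.002,0.023],[0,0,0]],[[-0.022,0.0028,0.0317],[0,0,0]],[[-0.028,0.0036,0.0403],[0,0,0]],[[-0.034,0.0044,0.049],[0,0,0]],[[-0.04,0.0051,0.0576],[0,0,0]],[[-0.046,0.0059,0.0662],[0,0,0]],[[-0.052,0.0067,0.0749],[0,0,0]],[[-0.057,0.0073,0.082],[0,0,0]]]}}

```text
time_s: 14.05
position: [0.4669, -0.041, 0.1723]
tcp_rot: [[-0.127, 0.569, 0.813], [-0.992, -0.072, -0.104], [-0.0, -0.819, 0.573]]
force: [0.5, -0.1, 1.2]
opening: 0.389
```

{"method": "play_rows", "body": {"commands": [[[0,0,0.02],[0,0,0]],[[0,0,0.04],[0,0,0]],[[0,0,0.06],[0,0,0]],[[0,0,0.06],[0,0,0]],[[0,0,0.06],[0,0,0]]]}}

```text
time_s: 14.68
position: [0.4673, -0.0412, 0.2329]
tcp_rot: [[-0.126, 0.57, 0.812], [-0.992, -0.073, -0.102], [0.001, -0.818, 0.575]]
force: [-0.2, 0.1, -0.1]
opening: 0.392
```

Run:
```python
from h import *
s=read_state();print(s["time_s"],s["position"],s["force"],s["joint_positions"].round(1))
a=snap("scene","s8");b=snap("top","t8")
t=cv2.resize(b["frame"][120:300,140:300],(480,540),interpolation=cv2.INTER_CUBIC)
u=cv2.resize(a["frame"][130:280,150:310],(320,300),interpolation=cv2.INTER_CUBIC); o=np.zeros((540,800,3),np.uint8);o[:,:480]=t;o[:300,480:]=u
cv2.imwrite("pics/m8.png",o[...,::-1])
a0=load("t0")["frame"].astype(int);d=abs(b["frame"]-a0).max(-1)>60
for n,(u0,u1,v0,v1) in dict(bluerest=(150,210,158,238),petri=(200,238,260,298),beaker=(275,297,267,289),bottle=(248,272,130,158)).items(): print(n,d[v0:v1,u0:u1].sum())
```

```text
14.675 [ 0.46728817 -0.04124434  0.23291632] [-0.16745145  0.1363477  -0.14872132] [-25.   14.2 129.   73.3  10.5   2.3]
bluerest 0
petri 160
beaker 84
bottle 0
```

View pics/m8.png

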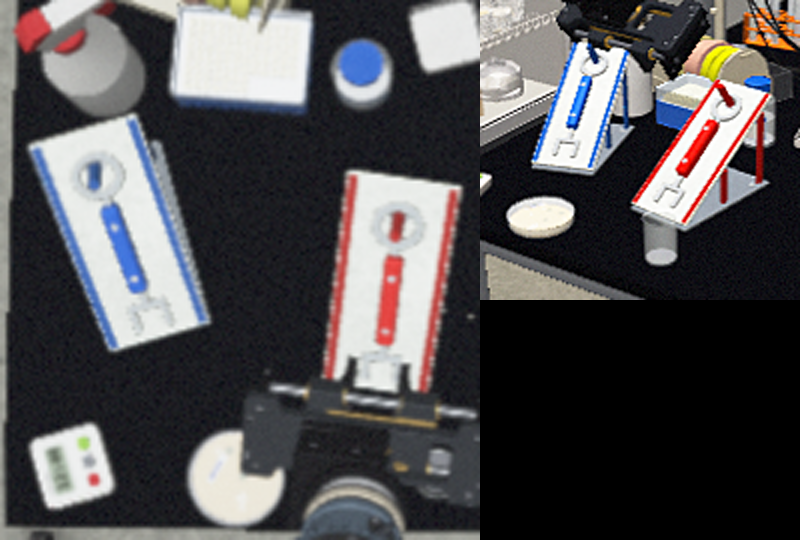

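The red fork lies on the board, hung by its eye, matching the blue one. The petri and beaker differences in the top view come from the gripper covering them, and the scene view shows both in place. Handing in.

Run:
```python
from h import *
a=load("s8")["frame"].astype(int);b=load("s0")["frame"].astype(int);d=abs(a-b).max(-1)>60
print("petri",d[225:252,160:202].sum(),"beaker",d[242:266,228:252].sum())
print(hand_in())
```

```text
petri 0 beaker 0
the job is handed in; nothing more can be done
None
```

The red fork now hangs by its eye on the red peg, lying on the board with its handle running straight down the slope. I handed the job in at about 15 s of the 46 s allowed.

**How it went:**
- I gripped the fork by its handle, tilted it to match the board and threaded the eye down along the peg. I stopped at a light contact of about 11 N.
- My first attempt to slide it down the slope stuck by friction. The force rose to about 16 N, so I eased off and it slid free.
- The eye was then resting about 8 mm below the peg axis, just touching the board, when I let go.
- The gripper is backed off and clear, and the last force reading was near zero.

**Last checks:**
- The final top and scene pictures show the fork lying on the board in the same way as the blue one.
- Comparing pictures from before and after, the blue rest and fork and the bottle showed no change in the top view. The petri dish and beaker showed none in the scene view.
- The petri dish and beaker did show differences in the top view, but only because the gripper was covering them in that picture.

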